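# Butt the label cassette home in the desk printer

## Task

The label cassette in the reception desk's label printer has slipped forward and left a gap. Fold the front door down, push the white cassette back until its rear face butts flush against the blue print module and press it home with a firm but moderate push, then fold the door up shut. Leave the hand sanitizer, the stapler and the label roll alone.

Things in the scene. Friction and masses are not known exactly. Their poses are not given: they have to be found in the camera images.
- printer: Black desktop label printer, fixed, 245 mm deep (x) by 170 wide (y). Origin on the desk surface; x points to its back, its front faces -x (to the robot). Cassette bay behind the door: floor 30 mm above the desk, 134 mm wide between side walls (tops at 110 mm). A black bridge (z 106 to 110 mm, x -22 to -4 mm) spans it; ahead of that it is open above. Behind x = +60 mm a hump rises to 128 mm.
- print_module: Blue block across the back of the bay, 130 mm wide, z 34 to 100 mm: the neighbour to meet. Its flat front face, square to the printer's x, is set anywhere from printer x = +12 to +36 mm; this is NOT in its pose (origin and axes are the printer's): find it by touch. It does not yield. The rules' head_left and head_right lie 1 mm inside that face, 55 mm to either side.
- cassette: Loose white label cassette, green strip on its front, 75 mm deep (x) by 120 wide (y) by 70 high, 0.18 to 0.35 kg, on the bay floor under the bridge, slightly askew; too wide to grip, it is pushed by its front face, fingers coming down ahead of it once the door is down. Origin at the centre of its underside; x points to its rear face. Gap at the start 6 to 43 mm.
- cassette_front (a point): Centre of the cassette's front face (the face to push), 65 mm above the desk. Friction takes 2 to 9 N of a push on it (most when the fingers drag it down as well); only the rest reaches the print module, so push with about 15 to 20 N at the tool.
- front_door (a joint): Hinge at the foot of the grey front door, along the printer's y; 0 = shut (upright), 1.4 rad = stop, almost level, folded out to the robot. Friction hinge: it stays where it is left, about 3 N at the handle. Panel 8 mm thick, 168 wide, reaching 85 mm from the hinge.
- door_hinge (a point): Middle of the hinge line (printer x = -105 mm, 30 mm above the desk), fixed to the printer, axes as the printer's.
- door_grip (a point): Middle of the door's orange barrel handle: 16 mm diameter, 44 mm long along the printer's y, on a tongue 24 mm wide, 6 thick, 115 mm from the hinge; door shut, it is 145 mm above the desk. Pinched from above by its two ends (fingers closing along the printer's y), it pivots between the fingers as the door swings.
- sanitizer: White square pump bottle with a blue label, 60 x 60 x 170 mm, origin at the underside's centre; bystander.
- stapler: Red and black stapler lying on the desk, 130 x 36 x 46 mm, origin at the underside's centre; bystander.
- label_roll: White paper label roll standing on its end, 70 mm diameter, 50 mm high, origin at the underside's centre; bystander.

How it is judged (in metres and radians):
On the way, in this order (a step that is already met when the one before it is completed fails the run):
1. the front door is folded down, to at least 1.2 rad (value of joint front_door above 1.2 rad), for 0.2 s.
2. with the door down, the cassette's rear face is flush with the print module's face (gap under 2 mm at both left and right edges) and pressed against it with 5 to 20 N for 0.3 s without a break (value of joint front_door above 1 rad and contact force between cassette and print_module between 5 and 20 N and x of each of head_left, head_right in the frame of cassette below 0.0405 m), for 0.3 s.
At the end, for the whole second after the job is handed in: The front door is shut (under 0.07 rad), and behind it the cassette rests flush against the print module: gap under 2 mm at both the left and the right edge (value of joint front_door below 0.07 rad and x of each of head_left, head_right in the frame of cassette below 0.0405 m and linear speed of cassette below 0.01 m/s); the robot touches nothing.
It fails at once if the cassette is rammed against the print module with more than 35 N (contact force between cassette and print_module above 35 N).
It fails at once if the sanitizer, the stapler or the label roll is moved more than 25 mm (distance of any of sanitizer, stapler, label_roll from where it was at the start of the episode above 0.025 m).
It also fails if it takes over 72 s, if anything falls off the work surface, if the arm or the gripper's body presses on something with over 40 N, if the wrist force passes 120 N, or if a joint passes its speed limit or range.

## Robot

A 7-joint arm with a two-finger parallel gripper is mounted at the origin on the work surface. World frame = base frame: x ahead of the robot, y to its left, z up, the work surface at z = 0. Lengths are in mm, angles in rad, forces in N, time in s.
With the tool pointing down it reaches from about 425 to 875 mm from the base axis. Payload 9.9 kg.
Tool frame: the origin (TCP) lies midway between the tips of the shut fingers; the grasp point (between the pads) lies 19 mm behind it; z points along the fingers, y is the line along which they close (so a half turn about z gives the same grasp; the last joint's range is limited). The gripper opens to 85 mm and grips with 20 to 120 N. Pads are 22 mm wide; open, the fingers measure 114 mm over their backs; the gripper's body (76 mm by 85 mm) begins 54 mm behind the grasp point. The pads swing forward as they close: fully open they stand 13 mm farther back than shut.
Start: joints at [-1.197, 0.576, 0.025, 1.437, -0.015, 1.129, -0.057], TCP at [298.327, 605.5, 231.289] pointing down, gripper open.
Joint ranges: [-2.76, 2.76], [-0.34, 2.15], [-1.52, 1.57], [0.19, 2.46], [-1.09, 4.23], [0.17, 1.99], [-2.82, 2.82]. Speed limits (rad/s): [2.22, 2.22, 3.01, 3.01, 3.14, 3.14, 3.14].

## Interface

Orientations are given as a 3x3 rotation matrix whose columns are the frame's x, y, z axes.
In Python, from cell import bot, vision gives the robot as it stands.
- The arm moves only by the shell command python3 -m jog 'ROWS' [OPENING] [FORCE]. ROWS is a JSON object of lists of equal length, an entry for each row: "xyz": the shift along the tool's x, y, z scaled (see below), a list of three; "rotation": the turn, a rotation vector about the tool's x, y, z scaled (see below), a list of three. In form: {"xyz": [[dx, dy, dz], ...], "rotation": [[ax, ay, az], ...]}. A call has 1 to 12 rows; each row is the pose to reach, as a shift and turn from the pose commanded when the call began, along the tool's axes at that moment, turning the shorter way round; what a row does not reach only later rows make up. The controller multiplies each number of a shift by 600 mm and each number of a turn by 180 degrees. A row lasts 1/8 s, in which the tool goes at most 62.5 mm and 10.7 degrees, less where a joint would pass 70% of its speed; a pose out of reach is approached as far as the arm can. A call with a number of a shift or a turn outside -1 to 1 is refused whole. A call with a gripper value outside its range is refused whole. OPENING is the finger opening in mm, from 0 to 85.4, set as the call begins (- or left out, the last holds). The fingers move at their own pace and stop on an object; FORCE is the grip in N (left out, the last holds). Time passes only in rows, so rows that repeat a pose let the fingers close. It gives the time, the measured TCP pose, the force, the opening and the grip force at its end, in the units of the state.
- bot.state(): the state, without advancing time (a new reading comes with each control period).
- vision.get_image(name): name is "scene" or "top"; returns a dict with "frame" (384x512x3 uint8, red, green, blue), "range_z" (384x512 float32, mm along the optical axis (not along the pixel's ray), 0 where there is no reading), "intrinsics" (3x3 intrinsics, pixels), "camera_from_world" (4x4, takes a point from world to camera coordinates). Camera axes: x right, y down, z forward; pixel columns grow to the right and rows downward; lengths in mm; the calibration is good to about 2 mm. A picture is of the moment at which its call begins.
- bot.sign_off(): hands the job in; it is judged then, once.
Trained networks look in a picture, given as the dict that the camera call returned (one of the last four; its "shot" number tells which), for a name from the list of things; names that differ only in an ending like _2 or _b are one class to them, and where a whole thing is asked for, a point or a joint stands for the part that bears it (a point fixed in the world has none). Each returns a list of dicts, best first, with "confidence" (0 to 1); they miss things now and then, are a little off and sometimes report something else, mostly with a low value. They report only what shows in the picture. A call takes as long as a camera call.
- vision.trace(query, picture): "mask" (384x512 bool, what is visible of it) and "rect" ([centre column, centre row, width, height] in pixels, round what is visible of it).
- vision.spot_point(query, picture): "at" ([row, column] in pixels: a listed point, or the origin of a listed thing).
The state is a dict: "time_s": time; "joints": joint angles; "dq": joint speeds; "joint_efforts": joint torques, N m; "position": TCP position; "eef_rot": TCP orientation; "wrist_force": force on the tool from outside, world axes, zero at the start; "torque": the same for the moment, N m; "gripper_width": opening from 0.0 (shut) to 1.0 (fully open); "gripper_force": force on a finger pad.
Only numpy, scipy, OpenCV 4.12 (cv2) and the standard library are available. Lean on these libraries where they do the work, as an engineer would, in place of code of your own. Each camera call takes 0.05 s, during which the arm holds its last target. There are 200 camera calls.

## Working session

There is one attempt and no reset: what is moved stays moved. The work goes in short steps, Python scripts to look and compute and a shell command to move; the robot and the scene stay as the last step left them, time stands still between calls to the robot, and variables do not carry over. Pictures are saved under pics/ and viewed, at most 10 in all, crops included, and the job is handed in when it is done.

```bash
ls; mkdir -p pics
cat > h.py <<'E'
import numpy as np, cv2
from cell import bot, vision
def world(p,r,c,half=2):
    z=p["range_z"]; w=z[max(0,int(r)-half):int(r)+half+1,max(0,int(c)-half):int(c)+half+1]; w=w[w>0]
    d=np.median(w); K=np.array(p["intrinsics"])
    pc=np.array([(c-K[0,2])*d/K[0,0],(r-K[1,2])*d/K[1,1],d,1])
    return (np.linalg.inv(p["camera_from_world"])@pc)[:3]
def cloud(p,m):
    r,c=np.nonzero(m&(p["range_z"]>0)); d=p["range_z"][r,c]; K=np.array(p["intrinsics"])
    pc=np.stack([(c-K[0,2])*d/K[0,0],(r-K[1,2])*d/K[1,1],d,np.ones_like(d)])
    return (np.linalg.inv(p["camera_from_world"])@pc)[:3].T
E
python3 - <<'E'
from h import *
np.set_printoptions(precision=1,suppress=True)
ims=[]
for n in("scene","top"):
    p=vision.get_image(n); ims.append(cv2.cvtColor(p["frame"],cv2.COLOR_RGB2BGR))
    for q in("cassette_front","door_hinge","door_grip","printer","cassette"):
        for s in vision.spot_point(q,p)[:1]:
            r,c=s["at"]; print(n,q,s["confidence"],np.array([r,c]),world(p,r,c))
    for q in("printer","front_door","cassette","door_grip","print_module","sanitizer","stapler","label_roll"):
        for s in vision.trace(q,p)[:1]:
            P=cloud(p,s["mask"]); print(n,q,s["confidence"],np.array(s["rect"]),P.mean(0),np.percentile(P,[2,98],axis=0).ravel())
cv2.imwrite("pics/a.png",cv2.resize(np.vstack(ims),(800,1200))[:600]);cv2.imwrite("pics/b.png",cv2.resize(ims[1],(800,600)))
s=bot.state();print(s["position"],s["eef_rot"],s["wrist_force"])
E
```

```text
pics
scene cassette_front 0.78 [215.9 314. ] [652.   63.5  98.9]
scene door_hinge 0.55 [215.9 300.3] [635.9  45.4  98.9]
scene door_grip 0.87 [173.5 306.9] [601.3  93.5 147.9]
scene printer 0.72 [258.2 337.1] [742.4  12.6 110.1]
scene cassette 0.71 [233.8 326.4] [694.4  46.3 100.4]
scene printer 0.88 [360.3 251.3 179.  175. ] [743.   59.6  94.1] [592.5  -7.6   8.2 846.8 171.3 131.4]
scene front_door 0.75 [199.9 221.2  34.8  46.2] [478.4 -63.7  38.1] [440.7 -91.9   3.7 502.2 -29.2  51.3]
scene cassette 0.62 [333.3 215.7  72.2  59. ] [674.3  94.7  92.6] [630.   38.7  52.3 708.4 152.  101.9]
scene door_grip 0.68 [305.4 197.4  73.2  68.9] [594.8 103.7  98.1] [498.7  20.6  -0.2 609.1 190.4 152.3]
scene sanitizer 0.56 [385.1 169.6  46.4  81.3] [669.3 261.6 102.5] [629.  237.3  29.1 699.4 291.8 170.6]
scene stapler 0.73 [242.1 269.4  46.1  66.9] [617.9 -74.6  33.1] [547.7 -98.   -0.  667.5 -43.1  47.4]
scene label_roll 0.68 [199.6 221.8  31.2  44.5] [476.9 -63.2  38.1] [436.7 -91.9   3.3 502.1 -27.7  51.3]
top cassette_front 0.75 [167.7 204.8] [628.3 106.6  54.4]
top door_hinge 0.68 [183.3 
[... 342 characters left out ...]
tte 0.77 [207.6 153.4  63.6  38.8] [651.5  98.2  94.1] [624.9  40.9  43.1 684.1 154.8 102.2]
top door_grip 0.87 [205.9 178.2  83.1  19.3] [595.8 104.1 100.4] [585.1  25.   -0.2 616.6 183.2 152.9]
top print_module 0.96 [214.7 112.4  62.4  33. ] [740.2  88.7  87.7] [723.6  26.7  37.  764.6 149.7 103.8]
top sanitizer 0.82 [124.2 149.2  56.3  42.5] [652.6 265.7 110.5] [625.4 237.8   0.5 692.4 298.9 170.6]
top stapler 0.8 [281.8 181.7  32.7  58.8] [602.1 -62.2  35.9] [544.7 -92.1  -0.9 663.1 -35.5  47.9]
top label_roll 0.93 [276.2 243.3  33.   36.1] [468.3 -56.7  47.1] [437.5 -87.9  15.1 499.9 -24.5  51.6]
[298.3 605.5 231.3] [[-0.9  0.4 -0. ]
 [ 0.4  0.9 -0. ]
 [ 0.  -0.  -1. ]] [-0.1 -0.6 -0.4]
```

View pics/a.png

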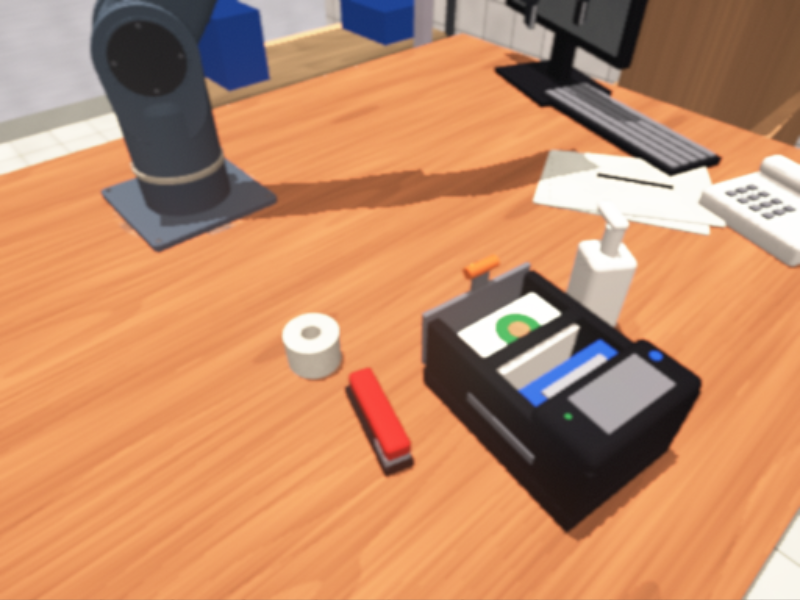

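View pics/b.png

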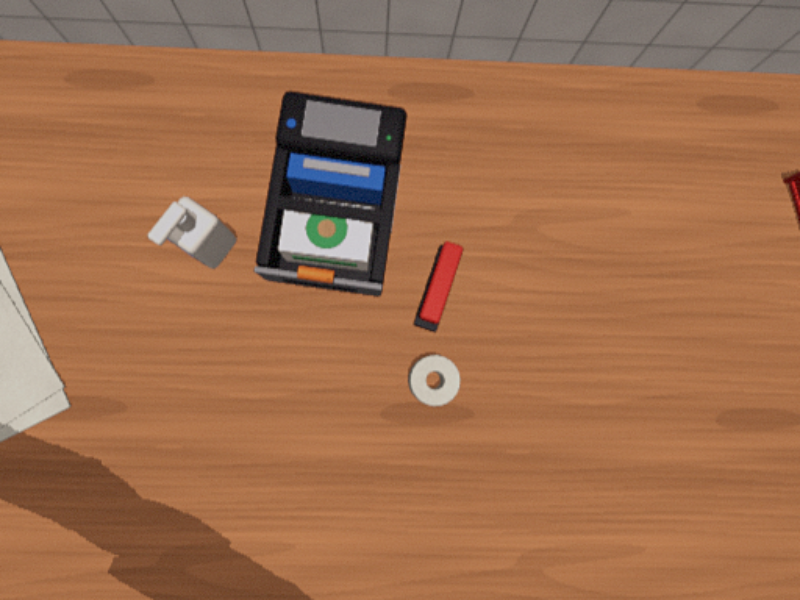

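The pictures show the printer at (340,190) in the top view, with the orange handle at (315,274) and the door shut. The sanitizer is at (190,230), and the stapler and roll are at (440,285) and (435,380). Next I'll fit the handle position and the printer yaw.

```bash
cat >> h.py <<'E'
def handle(p,zmin,zmax,box):
    f=p["frame"].astype(int); hsv=cv2.cvtColor(p["frame"],cv2.COLOR_RGB2HSV)
    m=(hsv[...,1]>150)&(hsv[...,0]<20)&(hsv[...,2]>110)
    r,c=np.nonzero(m&(p["range_z"]>0)); P=cloud(p,m)
    k=(P[:,2]>zmin)&(P[:,2]<zmax)&(P[:,0]>box[0])&(P[:,0]<box[1])&(P[:,1]>box[2])&(P[:,1]<box[3])
    return P[k]
E
python3 - <<'E'
from h import *
np.set_printoptions(precision=1,suppress=True)
for n in("scene","top"):
    p=vision.get_image(n)
    H=handle(p,125,165,(560,640,40,170)); 
    lo,hi=np.percentile(H,[1,99],axis=0)
    print(n,"handle",len(H),np.median(H,0),lo,hi,(lo+hi)/2)
    A=cloud(p,np.ones((384,512),bool))
    # printer top edges: points z 105..114 , and hump 122-132
    for a,b in((105,114),(122,133)):
        Q=A[(A[:,2]>a)&(A[:,2]<b)&(A[:,0]>570)&(A[:,0]<880)&(A[:,1]>-30)&(A[:,1]<215)].astype(np.float32)
        print(n,a,len(Q),cv2.minAreaRect(Q[:,:2]))
    for lab,q in (("mod","print_module"),("cas","cassette")):
        s=vision.trace(q,p)
        if s:
            P=cloud(p,s[0]["mask"]); P=P[(P[:,2]>94)&(P[:,2]<105)].astype(np.float32)
            if len(P)>5: print(n,lab,len(P),cv2.minAreaRect(P[:,:2]),np.median(P[:,2]))
E
```

```text
scene handle 195 [598.9 100.5 150.4] [587.4  80.7 139.4] [604.9 124.9 153.9] [596.1 102.8 146.7]Traceback (most recent call last):
  File "<stdin>", line 12, in <module>
cv2.error: OpenCV(4.12.0) /io/opencv/modules/imgproc/src/convhull.cpp:143: error: (-215:Assertion failed) total >= 0 && (depth == CV_32F || depth == CV_32S) in function 'convexHull'
```

Run:
```python
from h import *
np.set_printoptions(precision=1,suppress=True)
for n in("scene","top"):
    p=vision.get_image(n)
    H=handle(p,125,165,(560,640,40,170)); 
    lo,hi=np.percentile(H,[1,99],axis=0)
    print(n,"handle",len(H),np.median(H,0),lo,hi,(lo+hi)/2,cv2.minAreaRect(np.ascontiguousarray(H[:,:2],dtype=np.float32)))
    A=cloud(p,np.ones((384,512),bool))
    for a,b in((105,114),(122,133)):
        Q=A[(A[:,2]>a)&(A[:,2]<b)&(A[:,0]>570)&(A[:,0]<880)&(A[:,1]>-30)&(A[:,1]<215)]
        print(n,a,len(Q),cv2.minAreaRect(np.ascontiguousarray(Q[:,:2],dtype=np.float32)))
    for lab,q in (("mod","print_module"),("cas","cassette")):
        s=vision.trace(q,p)
        if s:
            P=cloud(p,s[0]["mask"]); P=P[(P[:,2]>94)&(P[:,2]<105)]
            if len(P)>5: print(n,lab,len(P),cv2.minAreaRect(np.ascontiguousarray(P[:,:2],dtype=np.float32)),np.median(P[:,2]))
s=bot.state();R=np.array(s["eef_rot"]);print(np.round(R,4))
```

```text
scene handle 197 [598.7  99.5 150.3] [587.6  81.1 138.7] [604.9 125.3 154. ] [596.2 103.2 146.4] ((596.1160888671875, 103.36444854736328), (45.21283721923828, 15.125842094421387), 83.87818908691406)
scene 105 2825 ((717.0615234375, 89.10240173339844), (171.6013641357422, 251.6873779296875), 83.07453155517578)
scene 122 4492 ((717.5276489257812, 88.42757415771484), (168.0595703125, 248.21054077148438), 83.6700210571289)
scene mod 844 ((742.1572875976562, 88.77288055419922), (127.75310516357422, 26.868675231933594), 83.49369812011719) 100.72061168918418
scene cas 1450 ((666.1211547851562, 95.87525177001953), (120.8086929321289, 75.42433166503906), 84.20830535888672) 100.23782096686892
top handle 183 [594.5 103.2 150.8] [586.2  82.  143.8] [603.9 124.8 154.1] [595.1 103.4 149. ] ((595.499267578125, 103.90367126464844), (43.76402282714844, 14.858527183532715), 83.05264282226562)
top 105 2157 ((716.7468872070312, 90.14757537841797), (170.1162109375, 249.59107971191406), 83.35992431640625)
top 122 2742 ((801.8361206054688, 79.90815734863281), (166.43133544921875, 77.52007293701172), 83.67977905273438)
top cas 1482 ((656.539794921875, 97.466064453125), (119.73673248291016, 55.178428649902344), 84.2919692993164) 99.5073839927656
[[-0.9  0.4  0. ]
 [ 0.4  0.9 -0. ]
 [-0.  -0.  -1. ]]
```

```bash
cat >> h.py <<'E'
from scipy.spatial.transform import Rotation as Rn
yaw=np.deg2rad(-6.5); PX=np.array([np.cos(yaw),np.sin(yaw),0]); PY=np.array([-np.sin(yaw),np.cos(yaw),0]); O=np.array([700,91.6,0.])
RT=np.column_stack([-PX,PY,[0,0,-1]])
def pr(x,y,z): return O+x*PX+y*PY+np.array([0,0,z])
def inpr(w): d=np.array(w)-O; return np.array([d@PX,d@PY,d[2]])
def rel(w,R=RT):
    s=bot.state(); C=np.array(s["eef_rot"])
    return np.round(C.T@(np.array(w)-s["position"])/600,4), np.round(Rn.from_matrix(C.T@R).as_rotvec()/np.pi,4)
E
python3 - <<'E'
from h import *
print(pr(-105,0,123))
for z in (231,123): print(rel(pr(-105,0,z)))
E
```

```text
[595.67495515 103.48633745 123.        ]
(array([-8.143e-01, -5.315e-01,  5.000e-04]), array([-0.    ,  0.    , -0.1096]))
(array([-0.8143, -0.5315,  0.1805]), array([-0.    ,  0.    , -0.1096]))
```

```bash
python3 -m jog '{"xyz":[[-0.08,-0.053,0],[-0.16,-0.106,0],[-0.24,-0.159,0],[-0.32,-0.212,0],[-0.4,-0.265,0],[-0.48,-0.318,0],[-0.56,-0.371,0],[-0.64,-0.424,0],[-0.72,-0.477,0],[-0.79,-0.515,0],[-0.8143,-0.5315,0],[-0.8143,-0.5315,0]],"rotation":[[0,0,-0.02],[0,0,-0.04],[0,0,-0.06],[0,0,-0.08],[0,0,-0.1],[0,0,-0.1096],[0,0,-0.1096],[0,0,-0.1096],[0,0,-0.1096],[0,0,-0.1096],[0,0,-0.1096],[0,0,-0.1096]]}' 65
python3 - <<'E'
from h import *
np.set_printoptions(precision=1,suppress=True)
p=vision.get_image("scene"); H=handle(p,125,165,(560,640,40,170)); print(len(H),H.mean(0))
print(inpr(bot.state()["position"]))
for z in (160,123): print(rel(pr(-105,0,z)))
E
```

```text
time_s: 3.25
position: [595.8, 102.7, 231.1]
eef_rot: [[-0.993, 0.115, -0.0], [0.115, 0.993, -0.0], [0.0, -0.0, -1.0]]
wrist_force: [-0.1, 0.5, -0.6]
gripper_width: 0.762
gripper_force: 0.0
198 [597.8 100.5 149.1]
[-105.6    0.9  231.1]
(array([-0. , -0. ,  0.1]), array([ 0., -0.,  0.]))
(array([-0. , -0. ,  0.2]), array([ 0., -0.,  0.]))
```

```bash
python3 -m jog '{"xyz":[[0,0,0.06],[0,0,0.12],[0,0,0.15],[0,0,0.18],[0,0,0.18]],"rotation":[[0,0,0],[0,0,0],[0,0,0],[0,0,0],[0,0,0]]}' 65
python3 -m jog '{"xyz":[[0,0,0],[0,0,0],[0,0,0],[0,0,0],[0,0,0],[0,0,0]],"rotation":[[0,0,0],[0,0,0],[0,0,0],[0,0,0],[0,0,0],[0,0,0]]}' 30 30
python3 - <<'E'
from h import *
a=np.linspace(0.1,1.36,12)
p0=np.array([0,115])
for t in a: print(round(t,2), round(115*np.sin(t)/600,4), round(115*(1-np.cos(t))/600,4))
im=vision.get_image("scene")["frame"]; cv2.imwrite("pics/c.png",cv2.resize(im[120:300,200:440][...,::-1],(720,540)))
E
```

```text
time_s: 3.92
position: [594.0, 105.7, 122.3]
eef_rot: [[-0.994, 0.11, -0.003], [0.11, 0.994, 0.0], [0.003, 0.0, -1.0]]
wrist_force: [0.2, -0.2, 0.3]
gripper_width: 0.761
gripper_force: 0.0
time_s: 4.68
position: [595.9, 102.8, 124.6]
eef_rot: [[-0.994, 0.114, 0.001], [0.114, 0.994, -0.001], [-0.001, -0.001, -1.0]]
wrist_force: [-2.4, -4.8, 6.5]
gripper_width: 0.506
gripper_force: 32.6
0.1 0.0191 0.001
0.21 0.0408 0.0044
0.33 0.0619 0.0103
0.44 0.0823 0.0186
0.56 0.1015 0.0291
0.67 0.1194 0.0418
0.79 0.1358 0.0564
0.9 0.1504 0.0728
1.02 0.163 0.0908
1.13 0.1734 0.11
1.25 0.1816 0.1304
1.36 0.1874 0.1516
```

View pics/c.png

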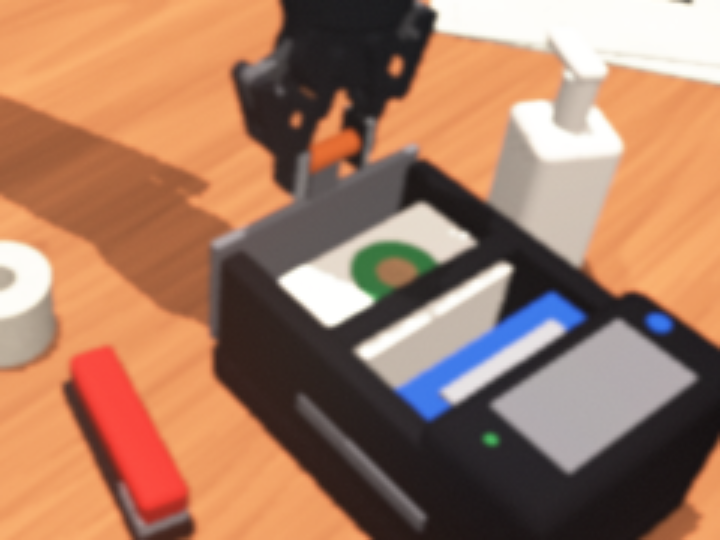

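The handle at (335,148) in the crop is pinched between the fingers at about 43 mm opening. Now I'll swing the door down along the arc.

```bash
python3 -m jog '{"xyz":[[0.0096,0,0.0002],[0.0191,0,0.001],[0.03,0,0.0024],[0.0408,0,0.0044],[0.0515,0,0.0071],[0.0619,0,0.0103],[0.0723,0,0.0142],[0.0823,0,0.0186],[0.0921,0,0.0236],[0.1015,0,0.0291],[0.1107,0,0.0352],[0.1194,0,0.0418]],"rotation":[[0,0,0],[0,0,0],[0,0,0],[0,0,0],[0,0,0],[0,0,0],[0,0,0],[0,0,0],[0,0,0],[0,0,0],[0,0,0],[0,0,0]]}'
python3 -m jog '{"xyz":[[0.0083,0,0.0072],[0.0164,0,0.0146],[0.024,0,0.0227],[0.031,0,0.031],[0.0375,0,0.0398],[0.0436,0,0.049],[0.049,0,0.0585],[0.054,0,0.0682],[0.0583,0,0.0783],[0.0622,0,0.0886],[0.0645,0,0.096],[0.0665,0,0.103]],"rotation":[[0,0,0],[0,0,0],[0,0,0],[0,0,0],[0,0,0],[0,0,0],[0,0,0],[0,0,0],[0,0,0],[0,0,0],[0,0,0],[0,0,0]]}'
python3 -m jog '{"xyz":[[0,0,0],[0,0,0],[0,0,0]],"rotation":[[0,0,0],[0,0,0],[0,0,0]]}'
python3 - <<'E'
from h import *
w=inpr(bot.state()["position"]);print(w, "angle",np.arctan2(-105-w[0],w[2]+22-30),np.hypot(-105-w[0],w[2]+22-30))
E
```

```text
time_s: 6.22
position: [525.4, 111.1, 99.2]
eef_rot: [[-0.993, 0.114, 0.003], [0.114, 0.993, -0.0], [-0.003, 0.0, -1.0]]
wrist_force: [2.3, -5.8, 2.4]
gripper_width: 0.505
gripper_force: 33.2
time_s: 7.72
position: [484.6, 115.8, 36.5]
eef_rot: [[-0.994, 0.114, -0.0], [0.114, 0.994, -0.0], [0.0, -0.0, -1.0]]
wrist_force: [-0.8, -5.3, 4.5]
gripper_width: 0.503
gripper_force: 34.9
time_s: 8.1
position: [484.5, 115.8, 36.4]
eef_rot: [[-0.994, 0.114, -0.001], [0.114, 0.994, -0.0], [0.0, -0.0, -1.0]]
wrist_force: [-0.7, -4.8, -0.3]
gripper_width: 0.505
gripper_force: 34.5
[-216.85699271   -0.33602499   36.38942159] angle 1.3222434218612549 115.40340582723081
```

```bash
python3 -m jog '{"xyz":[[0,0,0],[0,0,0],[0,0,0],[0,0,0],[0,0,-0.05],[0,0,-0.12],[0,0,-0.19],[-0.07,0,-0.19],[-0.14,0,-0.19],[-0.2,0,-0.19],[-0.2,0,-0.19],[-0.2,0,-0.19]],"rotation":[[0,0,0],[0,0,0],[0,0,0],[0,0,0],[0,0,0],[0,0,0],[0,0,0],[0,0,0],[0,0,0],[0,0,0],[0,0,0],[0,0,0]]}' 62
python3 - <<'E'
from h import *
np.set_printoptions(precision=4,suppress=True)
s=bot.state();print(inpr(s["position"]),s["wrist_force"],s["gripper_width"])
print(rel(pr(-94,0,48)))
ims=[]
for n in("scene","top"):
    p=vision.get_image(n); ims.append(p["frame"])
    for s in vision.trace("cassette",p)[:1]:
        P=cloud(p,s["mask"]); d=P-O; Q=np.c_[d@PX,d@PY,P[:,2]]
        T=Q[(Q[:,2]>94)&(Q[:,2]<106)]; F=Q[(Q[:,2]>45)&(Q[:,2]<90)&(Q[:,0]<-50)]
        print(n,s["confidence"],np.percentile(T,[1,99],axis=0),len(F),np.median(F,0) if len(F) else 0)
    H=handle(p,30,90,(450,530,60,160)); 
    if len(H): d=H-O; print("handle",np.median(np.c_[d@PX,d@PY,H[:,2]],axis=0),len(H))
cv2.imwrite("pics/d.png",cv2.resize(np.hstack([ims[0][120:300,200:440],ims[1][60:240,100:340]])[...,::-1],(800,300)))
E
```

```text
time_s: 9.6
position: [603.1, 102.7, 150.0]
eef_rot: [[-0.994, 0.113, -0.001], [0.113, 0.994, -0.0], [0.001, -0.0, -1.0]]
wrist_force: [-1.7, -1.0, -0.7]
gripper_width: 0.723
gripper_force: 0.0
[-97.5419   0.0222 149.9903] [-1.6582 -1.0202 -0.6908] 0.7232079223259469
(array([-0.0061, -0.    ,  0.17  ]), array([-0.0001, -0.0005,  0.    ]))
scene 0.87 [[-70.1881 -58.8703  94.7946]
 [  3.4864  59.1483 102.5418]] 0 0
handle [-209.5572   -3.9695   65.7345] 132
top 0.59 [[-34.4019 -58.0987  96.8275]
 [-19.4503 -50.8012 101.3952]] 0 0
```

View pics/d.png

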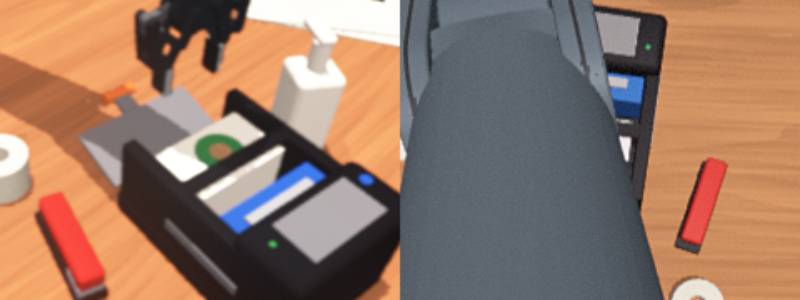

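The door is down (scene crop, handle at (115,95)), and the cassette's front face is at about printer x = -71 mm. I'll lower the fingers ahead of it.

```bash
python3 -m jog '{"xyz":[[0,0,0.04],[0,0,0.08],[0,0,0.12],[0,0,0.15],[0,0,0.17],[0,0,0.17],[0,0,0.17]],"rotation":[[0,0,0],[0,0,0],[0,0,0],[0,0,0],[0,0,0],[0,0,0],[0,0,0]]}' 55
python3 -m jog '{"xyz":[[-0.006,0,0],[-0.012,0,0],[-0.016,0,0],[-0.02,0,0],[-0.024,0,0],[-0.028,0,0],[-0.032,0,0],[-0.036,0,0],[-0.036,0,0]],"rotation":[[0,0,0],[0,0,0],[0,0,0],[0,0,0],[0,0,0],[0,0,0],[0,0,0],[0,0,0],[0,0,0]]}'
python3 -c "
from h import *
s=bot.state();print(inpr(s['position']),np.array(s['wrist_force'])@PX)"
```

```text
time_s: 10.68
position: [604.5, 102.6, 49.1]
eef_rot: [[-0.994, 0.113, 0.001], [0.113, 0.994, 0.0], [-0.001, 0.0, -1.0]]
wrist_force: [0.1, -0.2, 0.4]
gripper_width: 0.644
gripper_force: 0.0
time_s: 11.8
position: [625.9, 100.0, 48.4]
eef_rot: [[-0.994, 0.113, 0.0], [0.113, 0.994, -0.0], [-0.0, 0.0, -1.0]]
wrist_force: [-1.3, -0.0, 1.0]
gripper_width: 0.646
gripper_force: 0.0
[-7.45762481e+01 -6.73504157e-02  4.83734559e+01] -1.3205908252567358
```

```bash
python3 -m jog '{"xyz":[[-0.003,0,0],[-0.006,0,0],[-0.009,0,0],[-0.012,0,0],[-0.012,0,0]],"rotation":[[0,0,0],[0,0,0],[0,0,0],[0,0,0],[0,0,0]]}'
python3 -c "
from h import *
s=bot.state();print(inpr(s['position']),np.array(s['wrist_force'])@PX)"
python3 -m jog '{"xyz":[[-0.003,0,0],[-0.005,0,0],[-0.007,0,0],[-0.008,0,0],[-0.008,0,0]],"rotation":[[0,0,0],[0,0,0],[0,0,0],[0,0,0],[0,0,0]]}'
python3 - <<'E'
from h import *
s=bot.state();print(inpr(s['position']),np.array(s['wrist_force'])@PX,s["wrist_force"],s["torque"])
p=vision.get_image("scene")
for s in vision.trace("cassette",p)[:1]:
        P=cloud(p,s["mask"]); d=P-O; Q=np.c_[d@PX,d@PY,P[:,2]]
        T=Q[(Q[:,2]>94)&(Q[:,2]<106)]; print(np.percentile(T,[1,99],axis=0))
E
```

```text
time_s: 12.42
position: [633.0, 99.2, 48.4]
eef_rot: [[-0.994, 0.113, 0.0], [0.113, 0.994, -0.0], [-0.0, 0.0, -1.0]]
wrist_force: [-1.5, 0.4, 0.1]
gripper_width: 0.643
gripper_force: 0.0
[-6.74230306e+01  4.13549520e-05  4.83865796e+01] -1.5475772049378216
time_s: 13.05
position: [637.6, 98.7, 48.4]
eef_rot: [[-0.994, 0.113, 0.0], [0.113, 0.994, 0.0], [-0.0, 0.0, -1.0]]
wrist_force: [-2.4, 1.4, 0.4]
gripper_width: 0.645
gripper_force: 0.0
[-6.28443770e+01  1.34635727e-02  4.84130799e+01] -2.5199176592093777 [-2.37853323  1.38400653  0.41515643] [ 0.09573348  0.31149561 -0.02790142]
[[-49.10634873 -59.08296434  94.58837491]
 [ 25.38529612  59.54273639 102.43156459]]
```

```bash
for i in 1 2; do python3 -m jog '{"xyz":[[-0.001,0,0],[-0.002,0,0],[-0.002,0,0]],"rotation":[[0,0,0],[0,0,0],[0,0,0]]}' >/dev/null
python3 -c "
from h import *
s=bot.state();print(inpr(s['position']),np.array(s['wrist_force'])@PX)"; done
```

```text
[-6.16979097e+01  3.11437720e-03  4.84395599e+01] -3.2576236588634253
[-6.04876196e+01 -9.93244439e-03  4.83872925e+01] -1.2597503976632134
```

```bash
cat > st.py <<'E'
from h import *
s=bot.state();print(np.round(inpr(s['position']),2),round(float(np.array(s['wrist_force'])@PX),2),np.round(s["torque"],2))
E
python3 -m jog '{"xyz":[[-0.001,0,0],[-0.002,0,0],[-0.002,0,0]],"rotation":[[0,0,0],[0,0,0],[0,0,0]]}' >/dev/null; python3 st.py
python3 -m jog '{"xyz":[[-0.001,0,0],[-0.002,0,0],[-0.002,0,0]],"rotation":[[0,0,0],[0,0,0],[0,0,0]]}' >/dev/null; python3 st.py
```

```text
[-5.926e+01 -2.000e-02  4.842e+01] -1.16 [0.02 0.34 0.01]
[-5.890e+01  3.000e-02  4.822e+01] -5.39 [ 0.1   0.84 -0.15]
```

```bash
python3 -m jog '{"xyz":[[-0.001,0,0],[-0.001,0,0]],"rotation":[[0,0,0],[0,0,0]]}' >/dev/null; python3 st.py
python3 -m jog '{"xyz":[[-0.001,0,0],[-0.001,0,0]],"rotation":[[0,0,0],[0,0,0]]}' >/dev/null; python3 st.py
```

```text
[-58.9    0.06  48.15] -6.99 [ 0.11  1.26 -0.17]
[-58.93   0.07  48.1 ] -8.71 [ 0.12  1.63 -0.23]
```

```bash
python3 -m jog '{"xyz":[[-0.001,0,0],[-0.002,0,0],[-0.003,0,0],[-0.003,0,0]],"rotation":[[0,0,0],[0,0,0],[0,0,0],[0,0,0]]}'; python3 st.py
python3 -m jog '{"xyz":[[-0.001,0,0],[-0.002,0,0],[-0.002,0,0],[-0.002,0,0]],"rotation":[[0,0,0],[0,0,0],[0,0,0],[0,0,0]]}'; python3 st.py
```

```text
time_s: 15.65
position: [641.4, 98.5, 47.7]
eef_rot: [[-0.994, 0.113, -0.007], [0.113, 0.994, 0.0], [0.007, -0.001, -1.0]]
wrist_force: [-15.0, 2.3, 6.7]
gripper_width: 0.645
gripper_force: 0.0
[-59.02   0.23  47.69] -15.19 [ 0.28  2.52 -0.35]
time_s: 16.15
position: [641.3, 98.5, 47.7]
eef_rot: [[-0.994, 0.113, -0.009], [0.113, 0.994, -0.0], [0.009, -0.001, -1.0]]
wrist_force: [-20.0, 2.2, 9.4]
gripper_width: 0.645
gripper_force: 0.0
[-59.09   0.21  47.67] -20.15 [ 0.24  3.33 -0.41]
```

```bash
python3 -m jog '{"xyz":[[0,0,0],[0,0,0],[0,0,0],[0,0,0],[0,0,0]],"rotation":[[0,0,0],[0,0,0],[0,0,0],[0,0,0],[0,0,0]]}' >/dev/null; python3 st.py
python3 - <<'E'
from h import *
p=vision.get_image("scene")
for q in("cassette","print_module"):
  for s in vision.trace(q,p)[:1]:
        P=cloud(p,s["mask"]); d=P-O; Q=np.c_[d@PX,d@PY,P[:,2]]
        T=Q[(Q[:,2]>94)&(Q[:,2]<106)]; print(q,np.percentile(T,[1,99],axis=0).round(1).tolist())
        for lo,hi in((-55,-25),(25,55)):
            U=T[(T[:,1]>lo)&(T[:,1]<hi)]; print(np.percentile(U[:,0],[2,98]).round(1))
cv2.imwrite("pics/e.png",cv2.resize(p["frame"][180:290,270:410][...,::-1],(764,600),interpolation=cv2.INTER_CUBIC))
E
```

```text
[-59.07   0.19  47.67] -19.69 [ 0.26  3.36 -0.44]
cassette [[-44.0, -59.0, 98.2], [28.0, 57.9, 102.3]]
[-43.   27.3]
[-43.5  27.6]
print_module [[29.4, -60.3, 98.5], [54.7, 63.3, 104.5]]
[29.4 53.8]
[30.4 54.7]
```

View pics/e.png

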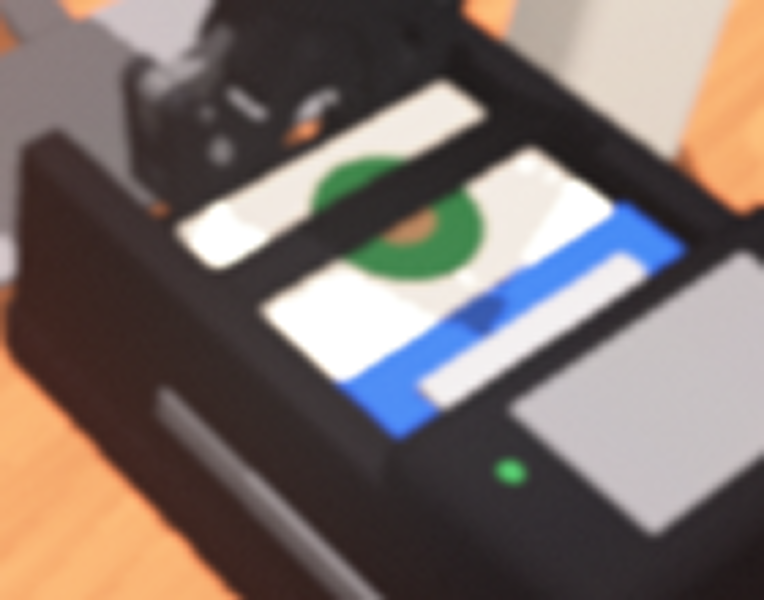

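The cassette is flush with the blue module along the whole edge, from (345,385) to (615,210). I'll back off, lift, and return to the handle.

```bash
python3 -m jog '{"xyz":[[0.005,0,0],[0.012,0,0],[0.025,0,0],[0.04,0,0],[0.055,0,-0.02],[0.055,0,-0.08],[0.055,0,-0.14],[0.1,0,-0.17],[0.17,0,-0.17],[0.24,0,-0.17],[0.26,0,-0.17],[0.26,0,-0.17]],"rotation":[[0,0,0],[0,0,0],[0,0,0],[0,0,0],[0,0,0],[0,0,0],[0,0,0],[0,0,0],[0,0,0],[0,0,0],[0,0,0],[0,0,0]]}' 62
python3 st.py
python3 - <<'E'
from h import *
np.set_printoptions(precision=4,suppress=True)
p=vision.get_image("scene")
for s in vision.trace("cassette",p)[:1]:
    P=cloud(p,s["mask"]); d=P-O; Q=np.c_[d@PX,d@PY,P[:,2]]; T=Q[(Q[:,2]>94)&(Q[:,2]<106)]; print(np.percentile(T,[1,99],axis=0))
H=handle(p,30,90,(450,530,60,160)); d=H-O; print("handle",np.median(np.c_[d@PX,d@PY,H[:,2]],axis=0),len(H))
print(rel(pr(-217,-.3,36.4)))
E
```

```text
time_s: 18.42
position: [491.4, 115.6, 151.3]
eef_rot: [[-0.994, 0.113, 0.001], [0.113, 0.994, 0.0], [-0.001, 0.001, -1.0]]
wrist_force: [0.7, -0.3, 0.1]
gripper_width: 0.724
gripper_force: 0.0
[-209.97    0.26  151.3 ] 0.72 [ 0.06  0.01 -0.03]
[[-44.7015 -58.5104  98.2015]
 [ 28.5393  58.5995 102.1675]]
handle [-209.4019   -4.1233   65.9095] 133
(array([ 0.0142, -0.0009,  0.1908]), array([ 0.0002,  0.0005, -0.0001]))
```

```bash
python3 -m jog '{"xyz":[[0.012,0,0],[0.012,0,0.05],[0.012,0,0.1],[0.012,0,0.15],[0.012,0,0.175],[0.012,0,0.19],[0.012,0,0.19],[0.012,0,0.19]],"rotation":[[0,0,0],[0,0,0],[0,0,0],[0,0,0],[0,0,0],[0,0,0],[0,0,0],[0,0,0]]}' 62; python3 st.py
python3 -m jog '{"xyz":[[0,0,0],[0,0,0],[0,0,0],[0,0,0],[0,0,0],[0,0,0]],"rotation":[[0,0,0],[0,0,0],[0,0,0],[0,0,0],[0,0,0],[0,0,0]]}' 30 30; python3 st.py
```

```text
time_s: 19.52
position: [484.7, 116.3, 37.1]
eef_rot: [[-0.994, 0.113, 0.001], [0.113, 0.994, 0.0], [-0.001, 0.0, -1.0]]
wrist_force: [-0.1, 1.1, 0.8]
gripper_width: 0.726
gripper_force: 0.0
[-2.1671e+02  1.7000e-01  3.7100e+01] -0.25 [ 0.02 -0.01  0.01]
time_s: 20.27
position: [484.3, 115.8, 36.4]
eef_rot: [[-0.994, 0.114, 0.0], [0.114, 0.994, -0.0], [-0.0, -0.0, -1.0]]
wrist_force: [0.5, -4.5, 1.9]
gripper_width: 0.506
gripper_force: 34.8
[-217.06   -0.34   36.41] 1.04 [-0.84 -0.17  0.15]
```

```bash
python3 -c "
import numpy as np
k=115/600
for t in np.linspace(1.322,-0.03,25)[1:]: print(round(t,3),round(k*(np.sin(t)-np.sin(1.322)),4),round(-k*(np.cos(t)-np.cos(1.322)),4))"
```

```text
1.266 -0.003 -0.0104
1.209 -0.0065 -0.0206
1.153 -0.0106 -0.0306
1.097 -0.0152 -0.0403
1.04 -0.0204 -0.0498
0.984 -0.0262 -0.0589
0.928 -0.0324 -0.0677
0.871 -0.0391 -0.0762
0.815 -0.0463 -0.0843
0.759 -0.0539 -0.0919
0.702 -0.0619 -0.0991
0.646 -0.0704 -0.1058
0.59 -0.0792 -0.1121
0.533 -0.0883 -0.1179
0.477 -0.0978 -0.1231
0.421 -0.1075 -0.1278
0.364 -0.1175 -0.1319
0.308 -0.1277 -0.1355
0.252 -0.138 -0.1384
0.195 -0.1486 -0.1408
0.139 -0.1592 -0.1426
0.083 -0.1699 -0.1438
0.026 -0.1807 -0.1444
-0.03 -0.1915 -0.1444
```

```bash
python3 -m jog '{"xyz":[[-0.003,0,-0.0104],[-0.0065,0,-0.0206],[-0.0106,0,-0.0306],[-0.0152,0,-0.0403],[-0.0204,0,-0.0498],[-0.0262,0,-0.0589],[-0.0324,0,-0.0677],[-0.0391,0,-0.0762],[-0.0463,0,-0.0843],[-0.0539,0,-0.0919],[-0.0619,0,-0.0991],[-0.0704,0,-0.1058]],"rotation":[[0,0,0],[0,0,0],[0,0,0],[0,0,0],[0,0,0],[0,0,0],[0,0,0],[0,0,0],[0,0,0],[0,0,0],[0,0,0],[0,0,0]]}' >/dev/null; python3 st.py
python3 -m jog '{"xyz":[[-0.0088,0,-0.0063],[-0.0179,0,-0.0121],[-0.0274,0,-0.0173],[-0.0371,0,-0.022],[-0.0471,0,-0.0261],[-0.0573,0,-0.0297],[-0.0676,0,-0.0326],[-0.0782,0,-0.035],[-0.0888,0,-0.0368],[-0.0995,0,-0.038],[-0.1103,0,-0.0386],[-0.118,0,-0.0386]],"rotation":[[0,0,0],[0,0,0],[0,0,0],[0,0,0],[0,0,0],[0,0,0],[0,0,0],[0,0,0],[0,0,0],[0,0,0],[0,0,0],[0,0,0]]}' >/dev/null; python3 st.py
python3 -m jog '{"xyz":[[0,0,0],[0,0,0],[0,0,0]],"rotation":[[0,0,0],[0,0,0],[0,0,0]]}'; python3 st.py
```

```text
[-176.64   -0.45   99.79] -4.0 [-0.85  1.22  0.01]
[-104.68   -0.53  124.08] -5.04 [-1.02  1.46  0.1 ]
time_s: 23.65
position: [596.6, 102.8, 124.1]
eef_rot: [[-0.994, 0.113, 0.0], [0.113, 0.994, -0.001], [-0.0, -0.0, -1.0]]
wrist_force: [-2.9, -6.2, 4.5]
gripper_width: 0.507
gripper_force: 33.9
[-104.04   -0.54  124.1 ] -2.19 [-1.13  0.79  0.09]
```

```bash
python3 -m jog '{"xyz":[[-0.003,0,0],[-0.006,0,0],[-0.006,0,0],[-0.006,0,0]],"rotation":[[0,0,0],[0,0,0],[0,0,0],[0,0,0]]}' >/dev/null; python3 st.py
```

```text
[-100.94   -0.56  124.05] -2.79 [-1.12  1.14 -0.07]
```

Run:
```python
from h import *
p=vision.get_image("scene"); H=handle(p,125,165,(560,640,40,170)); d=H-O; Q=np.c_[d@PX,d@PY,H[:,2]]
print(len(Q),Q.mean(0),np.percentile(Q,[1,99],axis=0))
cv2.imwrite("pics/f.png",cv2.resize(p["frame"][150:260,240:380][...,::-1],(764,600),interpolation=cv2.INTER_CUBIC))
```

```text
144 [-99.84996446   3.8505541  149.49168357] [[-110.54520544  -34.13615625  128.08733069]
 [ -89.73649594   22.39430932  161.3138049 ]]
```

View pics/f.png

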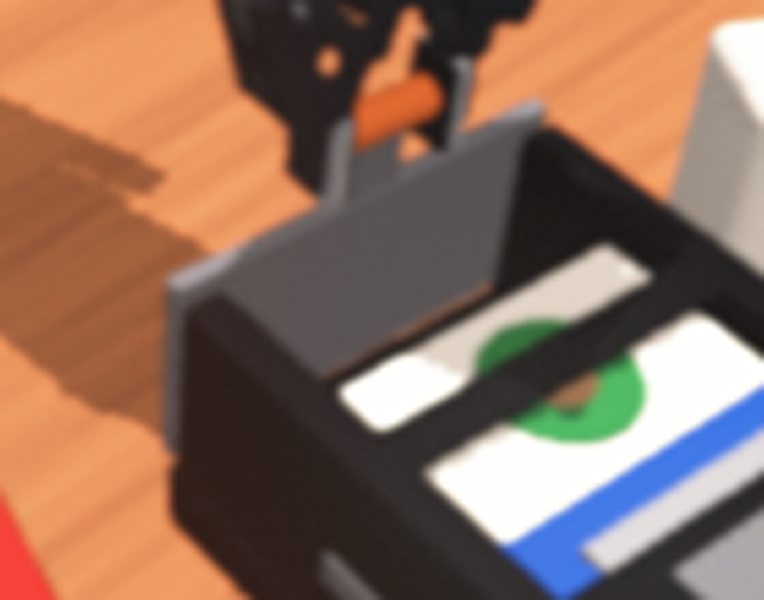

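```bash
python3 -m jog '{"xyz":[[-0.002,0,0],[-0.004,0,0],[-0.004,0,0],[-0.004,0,0]],"rotation":[[0,0,0],[0,0,0],[0,0,0],[0,0,0]]}' >/dev/null; python3 st.py
```

```text
[-99.36  -0.56 123.98] -5.53 [-1.04  1.69 -0.04]
```

```bash
python3 -m jog '{"xyz":[[-0.002,0,0],[-0.004,0,0],[-0.004,0,0],[-0.004,0,0]],"rotation":[[0,0,0],[0,0,0],[0,0,0],[0,0,0]]}' >/dev/null; python3 st.py
```

```text
[-99.31  -0.57 123.92] -15.66 [-0.87  3.47 -0.01]
```

The door is hard against its stop (force rises to 15 N with no motion). I'll relax the load, release and lift.

```bash
python3 -m jog '{"xyz":[[0.002,0,0],[0.004,0,0],[0.004,0,0]],"rotation":[[0,0,0],[0,0,0],[0,0,0]]}' >/dev/null; python3 st.py
python3 -m jog '{"xyz":[[0,0,0],[0,0,0],[0,0,0],[0,0,0],[0,0,0],[0,0,-0.03],[0,0,-0.08],[0,0,-0.15],[0,0,-0.2],[0,0,-0.2],[0,0,-0.2]],"rotation":[[0,0,0],[0,0,0],[0,0,0],[0,0,0],[0,0,0],[0,0,0],[0,0,0],[0,0,0],[0,0,0],[0,0,0],[0,0,0]]}' 62
python3 - <<'E'
from h import *
p=vision.get_image("scene"); H=handle(p,125,165,(560,640,40,170)); d=H-O; Q=np.c_[d@PX,d@PY,H[:,2]]
print(len(Q),Q.mean(0),np.percentile(Q,[1,99],axis=0))
for s in vision.trace("cassette",p)[:1]:
    P=cloud(p,s["mask"]); d=P-O; Q=np.c_[d@PX,d@PY,P[:,2]]; T=Q[(Q[:,2]>94)&(Q[:,2]<106)]; print(np.percentile(T,[1,99],axis=0))
cv2.imwrite("pics/g.png",cv2.resize(p["frame"][150:290,240:420][...,::-1],(771,600),interpolation=cv2.INTER_CUBIC))
E
```

```text
[-99.36  -0.56 123.99] -6.6 [-1.    1.75 -0.02]
time_s: 26.95
position: [602.1, 102.7, 242.4]
eef_rot: [[-0.994, 0.113, -0.001], [0.113, 0.994, -0.0], [0.001, -0.0, -1.0]]
wrist_force: [0.8, 0.8, -0.1]
gripper_width: 0.727
gripper_force: 0.0
200 [-99.1348308   -2.83473475 149.05245675] [[-108.13534208  -21.92380201  140.15585849]
 [ -94.04520262   21.66052135  154.25917511]]
[[-44.09635445 -58.76103323  98.17397539]
 [ 27.45814802  57.7800841  102.18414455]]
```

View pics/g.png

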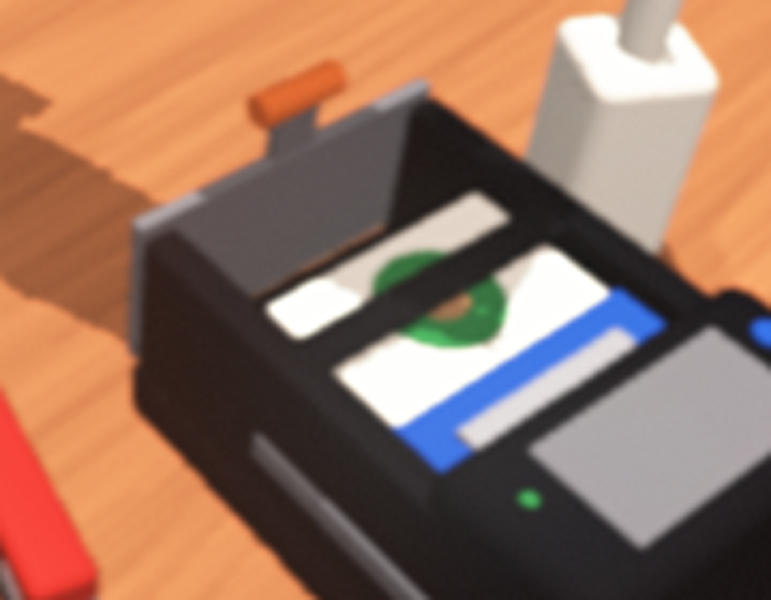

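The door is shut, with the handle at (300,92). The cassette is still flush with the blue module at (510,360), and the gripper is clear.

```bash
python3 -c "
from cell import bot
print(bot.sign_off())"
```

```text
the job is handed in; nothing more can be done
None
```

I folded the door down, pushed the cassette flush against the blue module and held it there with about 20 N at the tool, then shut the door against its stop. I handed the job in at about 27 s without touching the sanitizer, stapler or label roll; the sign-off gave no verdict.

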